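# Bring the studio monitors up to the reference level

## Task

Bring the speakers on the safe way with the monitor controller on the desk: first turn its big level knob fully down (anticlockwise) to the stop, then flip the toggle switch away from you to turn the speakers on, and only then turn the knob up clockwise until its index line meets the tab of the marker ring, without running past the tab. Do not shove the controller about, do not shift the marker ring, and leave the things around it where they are.

Things in the scene. Friction and masses are not known exactly. Their poses are not given: they have to be found in the camera images.
- controller: Monitor controller, loose on rubber feet, 2.2 kg: slab with wooden cheeks, 226 wide (y) x 150 x 34 mm, black face sloping up away from the robot at 20 degrees. Origin on the desk under its centre; x to its back, y to its left, z up. In this frame the face normal is (-0.342, 0, 0.940), 'up the face' is (0.940, 0, 0.342); the face's centre is 65 mm above the desk.
- knob_base (a point): Point on the sloping face at the axis of the level knob (left of centre): plain aluminium, round, knurled, 52 mm diameter, 38 mm high along the face normal (skirt 62 mm across in the lowest 7 mm). Axis = face normal. Friction 0.06 N m; clockwise is louder; hard stops 300 degrees apart. Grip the knurl with the fingertips 8 to 15 mm clear of the face. The switch stands 100 mm to its right.
- knob_top (a point): Centre of the level knob's top, on its axis, 38 mm above the face.
- pointer (a point): Where the knob's index line (black line on top, side and skirt) points: 45 mm from the knob's axis, 5 mm above the face; turns with the knob.
- stop_mark (a point): Scale mark of the off stop (long tick with a steel stud, 7 o'clock on the face): 45 mm from the knob's axis, 5 mm above the face. The pointer coincides with it when the knob is fully down.
- marker (a point): Outer part of the tab of the marker ring, a thin dark ring round the foot of the knob. Bright metal tab 11 mm wide, 7 mm high, with a black line; this point is 45 mm from the axis, 5 mm above the face, 115 to 185 degrees clockwise from the off stop. It only turns if pushed. The pointer coincides with it at the reference level. Its x axis points outward, z along the face normal.
- switch_tip (a point): Tip of the steel bat-handle toggle switch, lever 40 mm long and 9 mm thick, hinged 2 mm below the face on an axis along the controller's y. It leans 23 degrees from the face normal down the slope (towards the robot) when off.
- speaker_switch (a joint): Toggle switch angle in rad: 0 off (leaning towards the robot), 0.80 on (leaning away). Spring loaded over centre: it snaps to either end; about 2 N at the tip moves it.
- phone: Dark phone 144x70x9 mm lying on the left; leave alone.
- pick_tin: Flat blue tin 63x94x21 mm on the right; leave alone.
- pen_2: White and blue marker pen 135 mm long, on the right; leave alone.

How it is judged:
On the way, in this order (a step that is already met when the one before it is completed fails the run):
1. knob fully down at its stop (index within 6 mm of the stop mark) with the switch still off (distance between pointer and stop_mark below 0.006 m and value of joint speaker_switch below 0.3 rad), for 0.2 s.
2. switch flipped on while the knob is still down (index within 12 mm of the stop mark) (distance between pointer and stop_mark below 0.012 m and value of joint speaker_switch above 0.7 rad), for 0.2 s.
At the end, for the whole second after the job is handed in: The knob's index line is within 5 mm (about 6 degrees) of the marker tab, measured 45 mm from the axis, the switch is on (over 0.70 rad), and the controller stands flat (within 0.05 rad) and at rest on the desk, released (distance between pointer and marker below 0.005 m and value of joint speaker_switch above 0.7 rad and angle between controller's own z axis and vertical below 0.05 rad and linear speed of controller below 0.01 m/s); the robot touches nothing.
It fails at once if level run past the marker by more than 10 mm (13 degrees) with the speakers on (value of joint speaker_switch above 0.4 rad and y of pointer in the frame of marker below -0.01 m and x of pointer in the frame of marker above -0.045 m).
It fails at once if controller shoved more than 20 mm (distance of controller from where it was at the start of the episode above 0.02 m).
It fails at once if marker tab more than 20 mm from where it stood (distance of marker from where it was at the start of the episode above 0.02 m).
It fails at once if a bystander moved more than 20 mm (distance of any of phone, pick_tin, pen_2 from where it was at the start of the episode above 0.02 m).
It also fails if it takes over 72 s, if anything falls off the work surface, if the arm or the gripper's body presses on something with over 40 N, if the wrist force passes 120 N, or if a joint passes its speed limit or range.

## Robot

A 7-joint arm with a two-finger parallel gripper is mounted at the origin on a cart in front of the work surface, level with it; the furniture and walls round the work are solid. World frame = base frame: x ahead of the robot, y to its left, z up, the work surface at z = 0. Lengths are in m, angles in rad, forces in N, time in s.
With the tool pointing down it reaches from about 0.4 to 0.85 m from the base axis. Payload 10.4 kg.
Tool frame: the origin (TCP) lies midway between the tips of the shut fingers; the grasp point (between the pads) lies r.grip_point_offset behind it (r.grip_point_offset is the distance from the TCP to the grasp point, in m); z points along the fingers, y is the line along which they close (so a half turn about z gives the same grasp; the last joint's range is limited). The gripper opens to 87 mm and grips with 3 to 60 N. Pads are 19 mm wide; open, the fingers measure 117 mm over their backs; the gripper's body (75 mm by 190 mm) begins 51 mm behind the grasp point.
Start: joints at [1.116, 0.332, -0.065, 1.46, 0.022, 1.35, -0.088], TCP at [0.262, -0.568, 0.223] pointing down, gripper open.
Joint ranges: [-2.6, 2.6], [-0.5, 2.12], [-1.47, 1.34], [0.16, 2.42], [-1.27, 4.41], [0.06, 2.06], [-2.6, 2.6]. Speed limits (rad/s): [2.22, 2.22, 2.79, 2.79, 3.14, 3.14, 3.14].

## Interface

Orientations are given as a unit quaternion [x, y, z, w].
In Python, from bench import r gives the robot as it stands.
- The arm moves only by the tool play_rows, never from a script. Its arguments are lists of equal length, an entry for each row: "claw": the closure, from 0 (fully open) to 1 (shut); "delta_pos": the shift along the tool's x, y, z scaled (see below), a list of three; "delta_rot": the turn, a rotation vector about the tool's x, y, z scaled (see below), a list of three. A call has 1 to 8 rows; each row shifts and turns the commanded pose from where the row before left it, along the tool's axes as they then stand; what a row does not reach is not made up. The controller multiplies each number of a shift by 200 mm and each number of a turn by pi rad. A row lasts 1/10 s, in which the tool goes at most 50 mm and 8.59 degrees, less where a joint would pass 70% of its speed; a pose out of reach is approached as far as the arm can. A call with a number of a shift or a turn outside -1 to 1 is refused whole. A call with a gripper value outside its range is refused whole. The fingers move at their own pace and stop on an object; "squeeze" is the grip in N (left out, the last holds). Time passes only in rows, so rows that do not move let the fingers close. It gives the time, the measured TCP pose, the force, the opening and the grip force at its end, in the units of the state.
- r.read_state(): the state, without advancing time (a new reading comes with each control period).
- r.camera(name): name is "scene" or "top" or "wrist"; returns a dict with "pixels" (420x560x3 uint8, red, green, blue), "camera_matrix" (3x3 intrinsics, pixels), "cam_to_world" (4x4, takes a point from camera to world coordinates); the wrist camera has in their place "hand_eye" (4x4, takes a point from camera to tool coordinates, whose origin is the TCP and whose axes are the flange's). Camera axes: x right, y up, looking along -z (the intrinsics and any distortion apply to the point x, -y, -z); pixel columns grow to the right and rows downward; lengths in m; the calibration is good to about 2 mm. The wrist camera is an equidistant fisheye: a pixel r from the principal point sees the ray r / f radians off the axis. A picture is of the moment at which its call begins: read the wrist's pose just before it. There is no depth.
- r.close_job(): hands the job in; it is judged then, once.
The state is a dict: "time": time; "joint_positions": joint angles; "joint_vel": joint speeds; "joint_torque": joint torques, N m; "ee_pos": TCP position; "eef_rot": TCP orientation; "ft_force": force on the tool from outside, world axes, zero at the start; "torque": the same for the moment, N m; "width": finger opening in m; "grip_force": force on a finger pad.
Only numpy, scipy, OpenCV 4.12 (cv2) and the standard library are available. Lean on these libraries where they do the work, as an engineer would, in place of code of your own. Each camera call takes 0.05 s, during which the arm holds its last target. There are 200 camera calls.

## Working session

There is one attempt and no reset: what is moved stays moved. The work goes in short steps, Python scripts to look and compute and a tool call to move; the robot and the scene stay as the last step left them, time stands still between calls to the robot, and variables do not carry over. Pictures are saved under pics/ and viewed, at most 10 in all, crops included, and the job is handed in when it is done.

Besides the shell and the picture viewer there is one more tool, called after "Call:" as name(argument=value, ...) on one line, values as JSON. play_rows: Moves the arm, as the interface text tells. Shifts and turns lie within -1 to 1; 1 stands for 200 mm of shift or pi rad of turn. Its arguments: {"type":"object","properties":{"claw":{"type":"array"},"delta_pos":{"type":"array"},"delta_rot":{"type":"array"},"squeeze":{"type":"number"}},"required":["claw","delta_pos","delta_rot"]}

```bash
mkdir -p pics; ls; python3 - <<'E'
from bench import r
import cv2,numpy as np
s=r.read_state();print({k:np.round(v,3) for k,v in s.items()},r.grip_point_offset)
ims=[]
for n in("scene","top"):
    c=r.camera(n);cv2.imwrite(f"pics/{n}0.png",c["pixels"][...,::-1]);print(n,np.round(c["camera_matrix"],1).tolist(),np.round(c["cam_to_world"],3).tolist(),c.keys())
E
```

```text
pics
{'time': np.float64(0.0), 'joint_positions': array([ 1.116,  0.333, -0.065,  1.461,  0.022,  1.35 , -0.088]), 'joint_vel': array([-0.001,  0.001,  0.003,  0.003,  0.   , -0.   , -0.001]), 'joint_torque': array([-0.0000e+00, -6.2325e+01,  2.4000e-02, -3.8989e+01, -6.1000e-02,
        4.0000e-02,  0.0000e+00]), 'ee_pos': array([ 0.261, -0.567,  0.222]), 'eef_rot': array([ 0.977,  0.214, -0.   , -0.001]), 'ft_force': array([-0.086,  0.151,  0.391]), 'torque': array([-0.029, -0.02 ,  0.   ]), 'grip_force': np.float64(0.0), 'width': np.float64(0.087)} 0.0187
scene [[389.2, 0.0, 277.2], [0.0, 389.2, 206.5], [0.0, 0.0, 1.0]] [[0.011, -0.576, 0.817, 1.275], [1.0, -0.006, -0.018, -0.005], [0.015, 0.817, 0.576, 0.643], [0.0, 0.0, 0.0, 1.0]] dict_keys(['pixels', 'camera_matrix', 'cam_to_world'])
top [[416.9, 0.0, 280.2], [0.0, 416.9, 211.2], [0.0, 0.0, 1.0]] [[0.014, 0.996, -0.089, 0.459], [-1.0, 0.013, -0.018, -0.021], [-0.016, 0.089, 0.996, 0.97], [0.0, 0.0, 0.0, 1.0]] dict_keys(['pixels', 'camera_matrix', 'cam_to_world'])
```

View pics/top0.png

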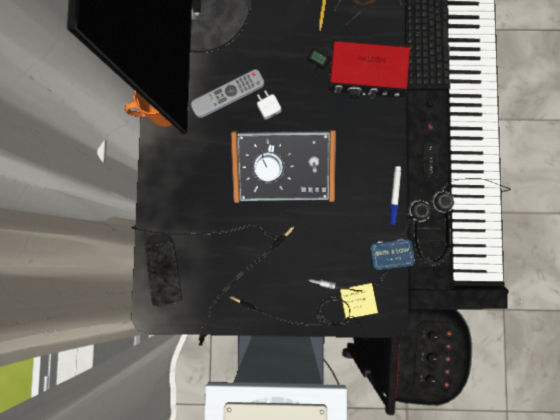

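View pics/scene0.png

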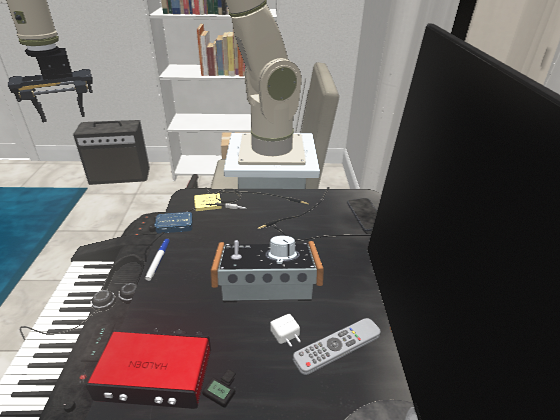

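The top view shows the controller at about (284,167), with the knob top near (267,168), the tab near (271,149) and the switch near (314,162). In the scene view the knob is near (283,245) and the switch tip near (236,241). I'll enlarge these and measure.

```bash
cat > h.py <<'E'
import numpy as np,cv2
from bench import r
from scipy.spatial.transform import Rotation as R
def ray(c,uv):
    K=c["camera_matrix"];T=c["cam_to_world"]
    d=T[:3,:3]@np.array([(uv[0]-K[0,2])/K[0,0],-(uv[1]-K[1,2])/K[1,1],-1.]);return T[:3,3],d/np.linalg.norm(d)
def onz(c,uv,z):
    o,d=ray(c,uv);return o+d*(z-o[2])/d[2]
def onpl(c,uv,p,n):
    o,d=ray(c,uv);return o+d*((p-o)@n)/(d@n)
def proj(c,P):
    K=c["camera_matrix"];T=c["cam_to_world"];q=T[:3,:3].T@(np.asarray(P)-T[:3,3])
    return np.array([K[0,2]-K[0,0]*q[0]/q[2],K[1,2]+K[1,1]*q[1]/q[2]])
def tri(c1,u1,c2,u2):
    a,d=ray(c1,u1);b,e=ray(c2,u2);s=np.linalg.lstsq(np.c_[d,-e],b-a,rcond=None)[0]
    p,q=a+d*s[0],b+e*s[1];return (p+q)/2,np.linalg.norm(p-q)
E
python3 - <<'E'
from h import *
t=r.camera("top");s=r.camera("scene")
a=cv2.resize(t["pixels"][125:210,225:345],None,fx=6.6,fy=6.6,interpolation=cv2.INTER_CUBIC)[:300*2]
cv2.imwrite("pics/c.png",a[...,::-1])
b=cv2.resize(s["pixels"][228:305,205:330],None,fx=6.4,fy=6.4,interpolation=cv2.INTER_CUBIC)
cv2.imwrite("pics/d.png",b[...,::-1])
hsv=cv2.cvtColor(t["pixels"],cv2.COLOR_RGB2HSV)
m=cv2.inRange(hsv,(5,90,60),(22,255,255));m[:,:225]=0;m[:,345:]=0;m[:120]=0;m[215:]=0
for c in cv2.findContours(m,0,2)[0]:
    if cv2.contourArea(c)>40: print(cv2.minAreaRect(c),cv2.boxPoints(cv2.minAreaRect(c)).tolist())
E
```

```text
((234.4861602783203, 166.52981567382812), (71.17509460449219, 7.114570617675781), 88.31531524658203) [[229.88418579101562, 131.06224060058594], [236.99566650390625, 130.8530731201172], [239.088134765625, 201.9973907470703], [231.97665405273438, 202.20655822753906]]
((331.7996826171875, 165.02572631835938), (6.5993266105651855, 72.02122497558594), 0.8184553980827332) [[327.9859924316406, 200.98553466796875], [329.0147399902344, 128.97164916992188], [335.6133728027344, 129.06591796875], [334.5846252441406, 201.07980346679688]]
```

View pics/c.png

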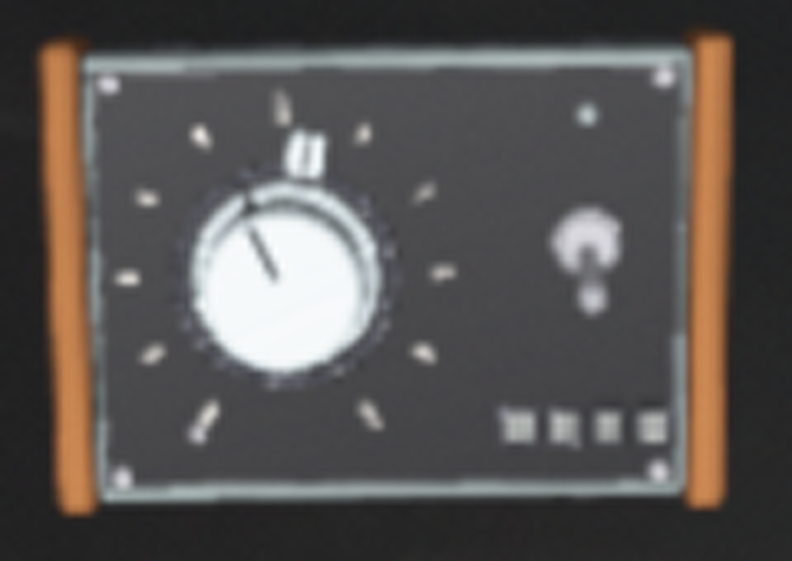

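View pics/d.png

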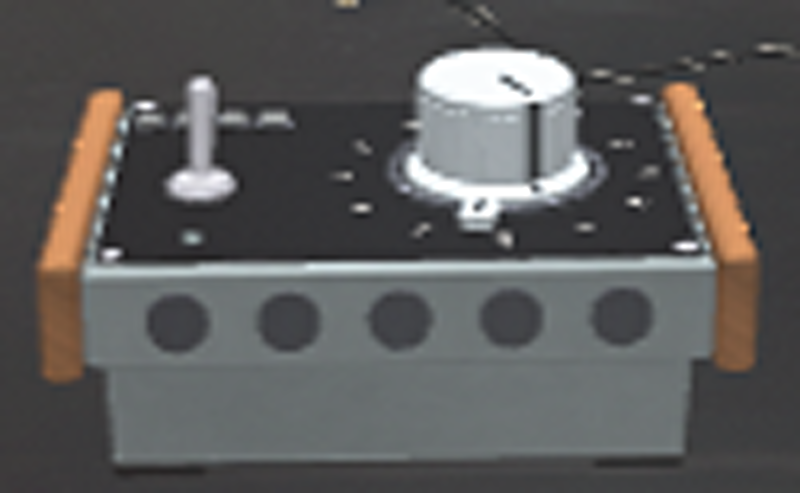

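The top crop shows the knob top centre at crop (278,290), the index line from (277,280) to (248,203), the tab at (305,155), the stop stud at (197,433) and the switch tip at (592,298). The scene crop has the knob top at (497,77) and the switch tip at (202,82).

```bash
python3 - <<'E'
from h import *
t=r.camera("top");s=r.camera("scene")
T=lambda x,y:((x+.5)/6.6-.5+225,(y+.5)/6.6-.5+125)
S=lambda x,y:((x+.5)/6.4-.5+205,(y+.5)/6.4-.5+228)
kt,e=tri(t,T(278,290),s,S(497,77));print("ktop",kt,e)
st,e2=tri(t,T(592,300),s,S(202,84));print("switch",st,e2)
yaw=0
for i in range(5):
    Rz=R.from_euler("z",yaw).as_matrix();n=Rz@[-.342,0,.940];u=Rz@[.940,0,.342];v=Rz@[0,1,0]
    kb=kt-.038*n
    c=[onpl(t,T(*p),kb,n) for p in((88,62),(688,52),(683,490),(103,498))]
    up=(c[0]+c[1]-c[2]-c[3])/2;lf=(c[0]+c[3]-c[1]-c[2])/2
    y1=np.arctan2(up[1],up[0]);y2=np.arctan2(-lf[0],lf[1]);yaw=(y1+y2)/2
print("yaw",np.degrees([y1,y2]),"size",np.linalg.norm(up),np.linalg.norm(lf));fc=sum(c)/4
print("face centre",fc,"kb",kb,"kb in face (u,v)",(kb-fc)@u,(kb-fc)@v)
ang=lambda p,h:(lambda q:(np.degrees(np.arctan2(-(q-kb)@v,(q-kb)@u)),np.linalg.norm(q-kb-h*n)))(onpl(t,T(*p),kb+h*n,n))
print("cw-from-up angle,radius: tab",ang((305,155),.007),"stud",ang((197,433),.003),"skirt idx",ang((247,203),.007))
a=onpl(t,T(276,279),kt,n);b=onpl(t,T(249,224),kt,n);print("line",np.degrees(np.arctan2(-(b-a)@v,(b-a)@u)))
swb=kb-.1*v;tip=swb-.002*n+.04*(np.cos(.401)*n-np.sin(.401)*u);print("tip pred",tip,proj(t,tip),T(592,300),proj(s,tip),S(202,84))
np.savez("g.npz",kb=kb,kt=kt,n=n,u=u,v=v)
print("n,u,v",n,u,v)
E
```

```text
ktop [0.6274546  0.02269643 0.09943261] 0.00290266850667876
switch [ 0.62632029 -0.07774338  0.09472834] 0.001962275923895223
yaw [1.31628365 1.51880567] size 0.14690932948612873 0.19712331073663816
face centre [ 0.63839417 -0.01134864  0.06265677] kb [0.64044662 0.02301793 0.06371261] kb in face (u,v) 0.0030889695783132627 0.034305273161591675
cw-from-up angle,radius: tab (np.float64(10.021403381513869), np.float64(0.04022105384730797)) stud (np.float64(-149.55140997620887), np.float64(0.06244011314328318)) skirt idx (np.float64(-27.25525853852739), np.float64(0.027165177752554035))
line -24.762784016104714
tip pred [ 0.61634105 -0.0776092   0.09111   ] [314.52726302 174.94836698] (314.27272727272725, 170.03030303030303) [237.06623988 239.03436402] (236.140625, 240.703125)
n,u,v [-0.34189534 -0.00846049  0.94      ] [0.93971232 0.02325397 0.342     ] [-0.02473827  0.99969396  0.        ]
```

```bash
cat >> h.py <<'E'
g=dict(np.load("g.npz"))
def need(P,phi,Z=None):
    "remaining move to world P with tool turned phi deg cw (about tool z) from x=v,y=u; in tool axes & units"
    s=r.read_state();Q=R.from_quat(s["eef_rot"])
    B=R.from_matrix(np.c_[g["v"],g["u"],-g["n"]])*R.from_euler("z",phi,degrees=True)
    d=Q.inv().apply(np.asarray(P)-s["ee_pos"])/.2;w=(Q.inv()*B).as_rotvec()
    print("t",round(s["time"],2),"pos",s["ee_pos"].round(4),"j",s["joint_positions"].round(2),"F",s["ft_force"].round(1),"w",round(s["width"],4))
    print("shift",d.round(4),"rot",(w/np.pi).round(4), "shift after rot",(B.inv().apply(np.asarray(P)-s["ee_pos"])/.2).round(4))
E
python3 - <<'E'
from h import *
kt=np.array([.6275,.0228,.1012]);g["kt"]=kt;g["kb"]=kt-.038*g["n"];np.savez("g.npz",**g)
need(g["kb"]+.14*g["n"],70)
E
```

```text
t 0.3 pos [ 0.2615 -0.5676  0.2223] j [ 1.12  0.33 -0.06  1.46  0.02  1.35 -0.09] F [ 0.2 -0.3  0. ] w 0.0867
shift [ 2.737  -1.9842  0.1269] rot [-0.0411  0.1033  0.0182] shift after rot [ 2.4791 -2.1898  0.7093]
```

Call:
play_rows(claw=[0,0,0,0,0,0,0,0], delta_pos=[[0.19,-0.14,0],[0.19,-0.14,0],[0.19,-0.14,0],[0.19,-0.14,0],[0.19,-0.14,0],[0.19,-0.14,0],[0.19,-0.14,0],[0.19,-0.14,0]], delta_rot=[[0,0,0],[0,0,0],[0,0,0],[0,0,0],[0,0,0],[0,0,0],[0,0,0],[0,0,0]])

```text
time: 1.1
ee_pos: [0.4445, -0.2352, 0.2228]
eef_rot: [0.977, 0.214, 0.0, 0.0]
ft_force: [0.6, -1.2, -0.4]
width: 0.0868
grip_force: 0.0
```

```bash
python3 - <<'E'
from h import *
need(g["kb"]+.14*g["n"],70)
E
```

```text
t 1.1 pos [ 0.4445 -0.2352  0.2228] j [ 0.72  0.08 -0.34  1.76  0.03  1.3  -0.77] F [ 0.6 -1.2 -0.4] w 0.0868
shift [ 1.2105 -0.8581  0.1283] rot [-0.0408  0.1032  0.0183] shift after rot [ 1.0739 -0.9575  0.3849]
```

Call:
play_rows(claw=[0,0,0,0,0,0,0,0], delta_pos=[[0.19,-0.14,0.02],[0.19,-0.14,0.02],[0.19,-0.14,0.02],[0.19,-0.14,0.02],[0.19,-0.14,0.02],[0,0,0],[0,0,0],[0,0,0]], delta_rot=[[0,0,0],[0,0,0],[0,0,0],[0,0,0],[0,0,0],[-0.0136,0.0344,0.006],[-0.0136,0.0344,0.006],[-0.0136,0.0344,0.006]])

```text
time: 1.9
ee_pos: [0.5584, -0.0299, 0.2024]
eef_rot: [0.967, 0.183, 0.173, 0.028]
ft_force: [0.1, -0.2, 0.5]
width: 0.0875
grip_force: 0.0
```

Call:
play_rows(claw=[0,0], delta_pos=[[0,0,0],[0,0,0]], delta_rot=[[0,0,0],[0,0,0]])

```text
time: 2.1
ee_pos: [0.5576, -0.0307, 0.2031]
eef_rot: [0.968, 0.183, 0.171, 0.028]
ft_force: [0.2, -0.5, 0.7]
width: 0.0871
grip_force: 0.0
```

```bash
python3 - <<'E'
from h import *
need(g["kb"]+.14*g["n"],70)
s=r.read_state();c=r.camera("wrist")
print({k:np.round(v,3).tolist() for k,v in c.items() if k!="pixels"})
cv2.imwrite("pics/w1.png",c["pixels"][...,::-1]);np.savez("w1.npz",px=c["pixels"],K=c["camera_matrix"],H=c["hand_eye"],p=s["ee_pos"],q=s["eef_rot"])
E
```

```text
t 2.1 pos [ 0.5576 -0.0307  0.2031] j [ 0.52 -0.03 -0.53  1.95 -0.02  0.86 -1.2 ] F [ 0.2 -0.5  0.7] w 0.0871
shift [ 0.2393 -0.1879  0.0901] rot [-0.      0.0005  0.0003] shift after rot [ 0.239  -0.1882  0.0904]
{'camera_matrix': [[325.192, 0.0, 281.826], [0.0, 325.192, 202.256], [0.0, 0.0, 1.0]], 'hand_eye': [[-0.001, 0.957, 0.29, 0.079], [1.0, 0.001, 0.0, -0.001], [-0.0, 0.29, -0.957, -0.162], [0.0, 0.0, 0.0, 1.0]]}
```

View pics/w1.png

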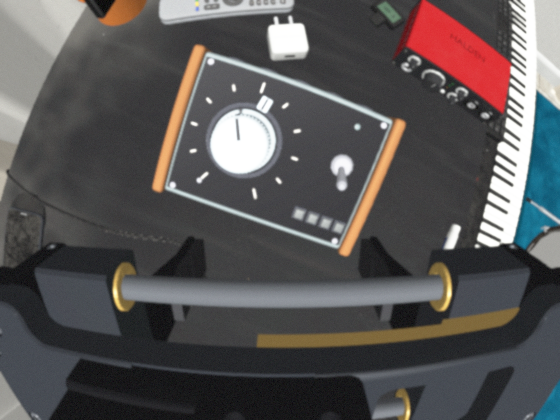

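The wrist view shows the knob top at about (241,142), the tab at (266,103), the stop stud near (200,181), the switch tip near (342,186) and the face screws at (210,61), (384,125), (336,241) and (172,186).

```bash
cat >> h.py <<'E'
def wload(f):
    w=dict(np.load(f));return w
def wray(w,uv):
    dx,dy=(uv[0]-w["K"][0,2]),(uv[1]-w["K"][1,2]);rr=np.hypot(dx,dy);th=rr/w["K"][0,0]
    d=np.array([np.sin(th)*dx/rr,-np.sin(th)*dy/rr,-np.cos(th)])
    Q=R.from_quat(w["q"]).as_matrix();H=w["H"]
    return Q@H[:3,3]+w["p"],Q@(H[:3,:3]@d)
def wpl(w,uv,p,n):
    o,d=wray(w,uv);return o+d*((p-o)@n)/(d@n)
def ang(q):
    d=q-g["kb"];return np.degrees(np.arctan2(-d@g["v"],d@g["u"])).round(1),np.hypot(d@g["u"],d@g["v"]).round(4)
E
python3 - <<'E'
from h import *
w=wload("w1.npz");n,u,v,kb,kt=[g[k] for k in("n","u","v","kb","kt")]
a=cv2.resize(w["px"][50:215,165:365],None,fx=3.6,fy=3.6,interpolation=cv2.INTER_CUBIC);cv2.imwrite("pics/w1c.png",a[...,::-1])
m=(w["px"].min(2)>215).astype(np.uint8)
for c in cv2.findContours(m,0,2)[0]:
    (x,y),_=cv2.minEnclosingCircle(c)
    if cv2.contourArea(c)>8 and 165<x<365 and 50<y<215: print(np.round((x,y),1),cv2.contourArea(c),cv2.fitEllipse(c) if len(c)>5 else "")
cs=[wpl(w,p,kb,n) for p in((210,61),(384,125),(336,241),(172,186))]
up=(cs[0]+cs[1]-cs[2]-cs[3])/2;lf=(cs[0]+cs[3]-cs[1]-cs[2])/2
print("yaw",np.degrees([np.arctan2(up[1],up[0]),np.arctan2(-lf[0],lf[1])]),np.linalg.norm(up),np.linalg.norm(lf),"fc",sum(cs)/4)
print("kt",wpl(w,(241,142),kt,n),"mine",kt);print("tab",ang(wpl(w,(266,103),kb+.007*n,n)),"stud",ang(wpl(w,(200,181),kb+.003*n,n)))
print("switch tip",wpl(w,(342,186),kb-.1*v+.034*n,n))
E
```

```text
[254. 193.] 11.0 ((254.0, 193.0), (2.349581718444824, 8.540133476257324), 170.38465881347656)
[172.  185.4] 14.0 ((172.15994262695312, 185.1497802734375), (3.9934303760528564, 5.524720191955566), 163.50575256347656)
[341.6 185.2] 25.5 ((341.57061767578125, 185.26075744628906), (5.851342678070068, 6.477301120758057), 9.007792472839355)
[202.  176.5] 20.0 ((202.3636016845703, 176.9219207763672), (4.850052833557129, 12.278985977172852), 54.91248321533203)
[341.5 165.5] 190.5 ((341.4457702636719, 164.94424438476562), (16.589754104614258, 18.40947151184082), 82.77184295654297)
[242.2 141.3] 3061.0 ((242.45455932617188, 141.48390197753906), (60.19799041748047, 64.75157165527344), 58.98432159423828)
[264. 104.] 140.0 ((264.1380920410156, 103.96582794189453), (11.847953796386719, 16.231643676757812), 26.90252113342285)
[262.5  87.5] 14.5 ((262.0665283203125, 87.61427307128906), (2.362908363342285, 10.19227123260498), 20.747346878051758)
[210.5  61. ] 18.0 ((210.5, 61.0), (4.769696235656738, 5.507570743560791), 90.0)
yaw [1.77650612 1.64461394] 0.13361423010685142 0.18462036925356867 fc [ 0.63716439 -0.01118695  0.06396088]
kt [0.62843915 0.02197517 0.10153416] mine [0.6275 0.0228 0.1012]
tab (np.float64(12.1), np.float64(0.0409)) stud (np.float64(-152.0), np.float64(0.0631))
switch tip [ 0.62558164 -0.07722491  0.09534426]
```

View pics/w1c.png

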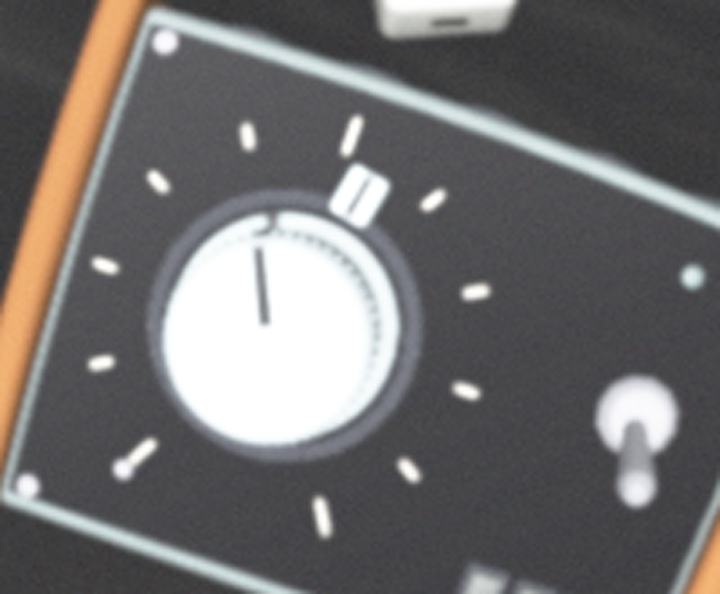

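The enlarged view confirms these positions. In the crop the tab line is at (359,193), the skirt index at (268,217), the line on top runs (265,322) to (258,250), and the stud is at (123,470).

```bash
python3 - <<'E'
from h import *
g["kt"]=np.array([.628,.0224,.1013]);g["kb"]=g["kt"]-.038*g["n"];np.savez("g.npz",**g)
w=wload("w1.npz");n,u,v,kb,kt=[g[k] for k in("n","u","v","kb","kt")]
C=lambda x,y:((x+.5)/3.6-.5+165,(y+.5)/3.6-.5+50)
for nm,p,h in(("tab",(359,193),.007),("skirt",(268,217),.007),("stud",(123,470),.003),("center",(280,325),.003),("ltop",(258,250),.038),("lbot",(265,322),.038)):print(nm,ang(wpl(w,C(*p),kb+h*n,n)))
a,b=[wpl(w,C(*p),kt,n) for p in((265,322),(258,250))];d=b-a;print("line",np.degrees(np.arctan2(-d@v,d@u)))
need(kb+.06*n,70);need(kb+.012*n,70)
E
```

```text
tab (np.float64(9.9), np.float64(0.0394))
skirt (np.float64(-29.4), np.float64(0.0285))
stud (np.float64(-150.6), np.float64(0.0641))
center (np.float64(-141.7), np.float64(0.0028))
ltop (np.float64(-28.7), np.float64(0.0207))
lbot (np.float64(-51.7), np.float64(0.0034))
line -24.39596642280442
t 2.15 pos [ 0.5585 -0.0304  0.2035] j [ 0.52 -0.02 -0.53  1.95 -0.02  0.86 -1.2 ] F [ 0.8 -0.7  1. ] w 0.0872
shift [ 0.2363 -0.1854  0.491 ] rot [-0.0002  0.0002  0.0003] shift after rot [ 0.2358 -0.186   0.491 ]
t 2.15 pos [ 0.5585 -0.0304  0.2035] j [ 0.52 -0.02 -0.53  1.95 -0.02  0.86 -1.2 ] F [ 0.8 -0.7  1. ] w 0.0872
shift [ 0.2364 -0.1853  0.7311] rot [-0.0002  0.0002  0.0003] shift after rot [ 0.2358 -0.186   0.7311]
```

Call:
play_rows(claw=[0,0,0,0,0,0,0], delta_pos=[[0.118,-0.093,0.1],[0.118,-0.093,0.1],[0,0,0.15],[0,0,0.13],[0,0,0],[0,0,0],[0,0,0]], delta_rot=[[0,0,0],[0,0,0],[0,0,0],[0,0,0],[0,0,0],[0,0,0],[0,0,0]])

```text
time: 2.85
ee_pos: [0.6201, 0.0225, 0.1248]
eef_rot: [0.967, 0.183, 0.172, 0.028]
ft_force: [-0.3, -0.6, -1.0]
width: 0.0871
grip_force: 0.0
```

```bash
python3 - <<'E'
from h import *
need(g["kb"]+.012*g["n"],70)
E
```

```text
t 2.85 pos [0.6201 0.0225 0.1248] j [ 0.4   0.21 -0.58  1.9   0.24  0.72 -1.5 ] F [-0.3 -0.6 -1. ] w 0.0871
shift [-0.0038  0.0003  0.2541] rot [-0.0001 -0.0005  0.0002] shift after rot [-0.0034  0.0003  0.2541]
```

Call:
play_rows(claw=[0,0,0,0,0], delta_pos=[[-0.0035,0,0.07],[0,0,0.07],[0,0,0.07],[0,0,0.044],[0,0,0]], delta_rot=[[0,0,0],[0,0,0],[0,0,0],[0,0,0],[0,0,0]])

```text
time: 3.35
ee_pos: [0.6351, 0.0227, 0.0731]
eef_rot: [0.968, 0.184, 0.17, 0.027]
ft_force: [-0.3, 0.2, 0.6]
width: 0.0874
grip_force: 0.0
```

Call:
play_rows(claw=[0.2,0.3,0.4,0.5,0.5,0.5], delta_pos=[[0,0,0],[0,0,0],[0,0,0],[0,0,0],[0,0,0],[0,0,0]], delta_rot=[[0,0,0],[0,0,0],[0,0,0],[0,0,0],[0,0,0],[0,0,0]], squeeze=6)

```text
time: 3.95
ee_pos: [0.6359, 0.0227, 0.0754]
eef_rot: [0.968, 0.183, 0.171, 0.028]
ft_force: [-0.9, 0.8, 1.9]
width: 0.0517
grip_force: 6.0
```

```bash
python3 - <<'E'
from h import *
need(g["kb"]+.012*g["n"],70)
E
```

```text
t 3.95 pos [0.6359 0.0227 0.0754] j [ 0.35  0.31 -0.54  1.91  0.33  0.64 -1.57] F [-0.9  0.8  1.9] w 0.0517
shift [ 0.0066  0.0031 -0.0051] rot [-0.0002 -0.0001  0.0003] shift after rot [ 0.0066  0.0031 -0.0051]
```

Call:
play_rows(claw=[0.5,0.5,0.5,0.5,0.5,0.5,0.5,0.5], delta_pos=[[0,0,0],[0,0,0],[0,0,0],[0,0,0],[0,0,0],[0,0,0],[0,0,0],[0,0,0]], delta_rot=[[0,0,-0.04],[0,0,-0.04],[0,0,-0.04],[0,0,-0.04],[0,0,-0.04],[0,0,-0.04],[0,0,-0.04],[0,0,-0.04]])

```text
time: 4.75
ee_pos: [0.6359, 0.0227, 0.0755]
eef_rot: [0.758, 0.629, 0.137, 0.107]
ft_force: [-1.1, 1.3, 2.2]
width: 0.052
grip_force: 6.0
```

```bash
python3 - <<'E'
from h import *
need(g["kb"]+.012*g["n"],70-57.6);s=r.read_state();print(s["torque"].round(2),s["torque"]@g["n"])
E
```

```text
t 4.75 pos [0.6359 0.0227 0.0755] j [ 0.51  0.35 -0.73  1.9   0.45  0.67 -0.64] F [-1.1  1.3  2.2] w 0.052
shift [ 0.0009  0.0068 -0.005 ] rot [-0.     -0.0002  0.0019] shift after rot [ 0.001   0.0068 -0.005 ]
[0.02 0.47 0.  ] -0.008883166070298473
```

Call:
play_rows(claw=[0.5,0.5,0.5,0.5,0.5,0.5,0.5,0.5], delta_pos=[[0,0,0],[0,0,0],[0,0,0],[0,0,0],[0,0,0],[0,0,0],[0,0,0],[0,0,0]], delta_rot=[[0,0,-0.04],[0,0,-0.04],[0,0,-0.04],[0,0,-0.04],[0,0,-0.04],[0,0,-0.04],[0,0,-0.04],[0,0,-0.04]])

```text
time: 5.55
ee_pos: [0.636, 0.0227, 0.0755]
eef_rot: [0.361, 0.916, 0.068, 0.16]
ft_force: [-0.9, -0.2, 1.7]
width: 0.0517
grip_force: 6.0
```

Call:
play_rows(claw=[0.5,0.5,0.5,0.5], delta_pos=[[0,0,0],[0,0,0],[0,0,0],[0,0,0]], delta_rot=[[0,0,-0.02],[0,0,-0.02],[0,0,-0.015],[0,0,0]])

```text
time: 5.95
ee_pos: [0.636, 0.0227, 0.0755]
eef_rot: [0.283, 0.943, 0.054, 0.165]
ft_force: [-1.2, 0.2, 2.9]
width: 0.0517
grip_force: 6.0
```

```bash
python3 - <<'E'
from h import *
need(g["kb"]+.012*g["n"],70-57.6*2-9.9);s=r.read_state();print(s["torque"].round(2),s["torque"]@g["n"])
E
```

```text
t 5.95 pos [0.636  0.0227 0.0755] j [ 0.69  0.43 -0.95  1.89  0.61  0.72  0.42] F [-1.2  0.2  2.9] w 0.0517
shift [-0.0056  0.0033 -0.0051] rot [ 0.0002 -0.0001  0.0005] shift after rot [-0.0056  0.0033 -0.0051]
[0.15 0.37 0.1 ] 0.04298076347729623
```

Call:
play_rows(claw=[0.5,0.5,0.5], delta_pos=[[0,0,0],[0,0,0],[0,0,0]], delta_rot=[[0,0,-0.015],[0,0,-0.015],[0,0,0]])

```text
time: 6.25
ee_pos: [0.6362, 0.0226, 0.0755]
eef_rot: [0.239, 0.955, 0.047, 0.167]
ft_force: [1.5, 0.2, 0.9]
width: 0.0518
grip_force: 6.0
```

```bash
python3 - <<'E'
from h import *
need(g["kb"]+.012*g["n"],70-57.6*2-9.9-5.4);s=r.read_state();print(s["torque"].round(2),s["torque"]@g["n"])
E
```

```text
t 6.25 pos [0.6362 0.0226 0.0755] j [ 0.7   0.44 -0.97  1.89  0.63  0.72  0.5 ] F [1.5 0.2 0.9] w 0.0518
shift [-0.0047  0.0026 -0.0054] rot [ 0.0003  0.     -0.    ] shift after rot [-0.0047  0.0026 -0.0054]
[ 0.09 -0.11  0.1 ] 0.06602691415780591
```

Call:
play_rows(claw=[0.5,0.5,0.5], delta_pos=[[0,0,0],[0,0,0],[0,0,0]], delta_rot=[[0,0,-0.015],[0,0,-0.015],[0,0,0]])

```text
time: 6.55
ee_pos: [0.6362, 0.0227, 0.0754]
eef_rot: [0.194, 0.966, 0.039, 0.169]
ft_force: [1.5, 0.9, 1.3]
width: 0.0516
grip_force: 6.0
```

```bash
python3 - <<'E'
from h import *
need(g["kb"]+.012*g["n"],70-57.6*2-9.9-10.8);s=r.read_state();print(s["torque"].round(2),s["torque"]@g["n"])
E
```

```text
t 6.55 pos [0.6362 0.0227 0.0754] j [ 0.72  0.44 -0.99  1.89  0.64  0.73  0.59] F [1.5 0.9 1.3] w 0.0516
shift [-0.0055  0.002  -0.0055] rot [ 0.0003  0.     -0.0002] shift after rot [-0.0055  0.002  -0.0055]
[ 0.27 -0.15  0.1 ] 0.001409479521061945
```

Call:
play_rows(claw=[0.3,0,0,0,0,0,0,0], delta_pos=[[0,0,0],[0,0,0],[0,0,0],[0,0,-0.1],[0,0,-0.15],[0,0,-0.15],[0,0,-0.05],[0,0,0]], delta_rot=[[0,0,0],[0,0,0],[0,0,0],[0,0,0],[0,0,0],[0,0,0],[0,0,0],[0,0,0]])

```text
time: 7.35
ee_pos: [0.6055, 0.0213, 0.1609]
eef_rot: [0.194, 0.965, 0.038, 0.17]
ft_force: [-0.6, 0.6, -0.1]
width: 0.087
grip_force: 0.0
```

```bash
cat >> h.py <<'E'
def wsnap(nm):
    s=r.read_state();c=r.camera("wrist")
    np.savez(nm+".npz",px=c["pixels"],K=c["camera_matrix"],H=c["hand_eye"],p=s["ee_pos"],q=s["eef_rot"])
    cv2.imwrite(f"pics/{nm}.png",c["pixels"][...,::-1]);return s
E
python3 - <<'E'
from h import *
wsnap("w2");need(g["kb"]+.1*g["n"],-66)
E
```

```text
t 7.4 pos [0.6052 0.021  0.1596] j [ 0.92  0.27 -1.16  1.88  0.41  0.83  0.76] F [-0.5  0.1 -0.3] w 0.0865
shift [-0.0052  0.0069  0.0031] rot [-0.0002  0.0001 -0.0006] shift after rot [-0.0053  0.0069  0.0031]
```

View pics/w2.png

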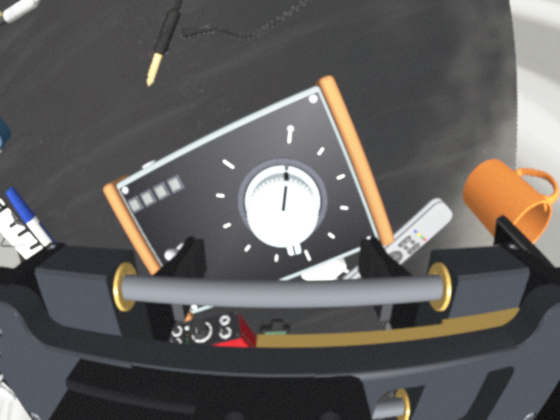

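The index line, (284,210) to (287,183), points at the stop stud near (290,128), so the knob is down. The tab is at about (294,248). I'll check this numerically and plan the switch move.

```bash
python3 - <<'E'
from h import *
w=wload("w2.npz");n,u,v,kb,kt=[g[k] for k in("n","u","v","kb","kt")]
m=(w["px"].min(2)>170).astype(np.uint8)
for c in cv2.findContours(m,0,2)[0]:
    (x,y),_=cv2.minEnclosingCircle(c)
    if cv2.contourArea(c)>500 and 200<x<360 and 100<y<260: print(cv2.fitEllipse(c))
print("stud",ang(wpl(w,(290.5,128),kb+.003*n,n)),"skirt",ang(wpl(w,(286,168),kb+.007*n,n)),"tab",ang(wpl(w,(294,248),kb+.007*n,n)))
print("kt at",wpl(w,(284,207),kt,n),kt)
a,b=[wpl(w,p,kt,n) for p in((284,210),(287,183))];d=b-a;print("line",np.degrees(np.arctan2(-d@v,d@u)))
print("screws",[wpl(w,p,kb,n).round(4) for p in((313,99),(124,189))])
w1=wload("w1.npz");print([wpl(w1,p,kb,n).round(4) for p in((172,186),(336,241))])
tip=np.array([.626,-.0775,.095]);print("tip in face",(tip-kb)@u,(tip-kb)@v,(tip-kb)@n)
P=tip-.045*u-.0*n  # finger centre start
print("P",P);need(P+.07*n,0);need(P+.07*n,-66)
E
```

```text
((282.3442077636719, 206.7987518310547), (74.48987579345703, 85.41885375976562), 173.27041625976562)
((325.44482421875, 63.27814483642578), (90.40364837646484, 107.92855834960938), 0.0)
stud (np.float64(-150.4), np.float64(0.0643)) skirt (np.float64(-151.3), np.float64(0.0322)) tab (np.float64(9.8), np.float64(0.0393))
kt at [0.62024177 0.02669203 0.09851682] [0.628  0.0224 0.1013]
line -149.91398273965444
screws [array([0.5738, 0.0789, 0.0416]), array([ 0.5767, -0.1048,  0.0411])]
[array([0.5714, 0.0793, 0.0408]), array([ 0.5774, -0.1056,  0.0413])]
tip in face -0.006357096326147597 -0.09981995029524472 0.03362842534419413
P [ 0.58371295 -0.07854643  0.07961   ]
t 7.4 pos [0.6052 0.021  0.1596] j [ 0.92  0.27 -1.16  1.88  0.41  0.83  0.76] F [-0.5  0.1 -0.3] w 0.0865
shift [ 0.0252 -0.5535 -0.0146] rot [-1.00e-04  2.00e-04  3.66e-01] shift after rot [-0.4949 -0.2492 -0.015 ]
t 7.4 pos [0.6052 0.021  0.1596] j [ 0.92  0.27 -1.16  1.88  0.41  0.83  0.76] F [-0.5  0.1 -0.3] w 0.0865
shift [ 0.0252 -0.5535 -0.0146] rot [-0.0002  0.0001 -0.0006] shift after rot [ 0.0264 -0.5535 -0.015 ]
```

```bash
python3 - <<'E'
from h import *
F=lambda a,b,c:g["kb"]+a*g["u"]+b*g["v"]+c*g["n"]
need(F(-.045,-.0998,.10),-90)
E
```

```text
t 7.4 pos [0.6052 0.021  0.1596] j [ 0.92  0.27 -1.16  1.88  0.41  0.83  0.76] F [-0.5  0.1 -0.3] w 0.0865
shift [-0.0037 -0.5405  0.0034] rot [-2.00e-04  1.00e-04 -1.34e-01] shift after rot [ 0.2174 -0.4948  0.0031]
```

Call:
play_rows(claw=[1,1,1,1,1,1,1,1], delta_pos=[[0,0,0],[0,0,0],[0,0,0],[0.0725,-0.165,0],[0.0725,-0.165,0],[0.0725,-0.165,0],[0,0,0],[0,0,0]], delta_rot=[[0,0,-0.0445],[0,0,-0.0445],[0,0,-0.0445],[0,0,0],[0,0,0],[0,0,0],[0,0,0],[0,0,0]])

```text
time: 8.2
ee_pos: [0.566, -0.0794, 0.1437]
eef_rot: [-0.01, 0.985, 0.003, 0.173]
ft_force: [-0.1, 0.0, 0.3]
width: 0.0312
grip_force: 0.0
```

```bash
python3 - <<'E'
from h import *
F=lambda a,b,c:g["kb"]+a*g["u"]+b*g["v"]+c*g["n"]
need(F(-.045,-.0998,.024),-90)
E
```

```text
t 8.2 pos [ 0.566  -0.0794  0.1437] j [ 1.32  0.27 -1.34  1.97  0.34  0.78  1.43] F [-0.1  0.   0.3] w 0.0312
shift [-0.0061  0.0017  0.3793] rot [ 0.0003 -0.0005 -0.0012] shift after rot [-0.0054  0.002   0.3793]
```

Call:
play_rows(claw=[1,1,1,1,1,1,1,1], delta_pos=[[0,0,0],[0,0,0],[0,0,0],[0,0,0],[0,0,0],[0,0,0],[0,0,0],[0,0,0]], delta_rot=[[0,0,0.045],[0,0,0.045],[0,0,0.045],[0,0,0.045],[0,0,0.045],[0,0,0.045],[0,0,0.045],[0,0,0.045]])

```text
time: 9.0
ee_pos: [0.567, -0.076, 0.1445]
eef_rot: [0.519, 0.837, 0.096, 0.144]
ft_force: [0.0, 0.1, 0.2]
width: 0.0003
grip_force: 0.0
```

Call:
play_rows(claw=[1,1,1,1,1,1,1,1], delta_pos=[[0,0,0],[0,0,0],[0,0,0],[0,0,0],[0,0,0],[0,0,0],[0,0,0],[0,0,0]], delta_rot=[[0,0,0.045],[0,0,0.045],[0,0,0.045],[0,0,0.045],[0,0,0.045],[0,0,0.045],[0,0,0.045],[0,0,0.045]])

```text
time: 9.8
ee_pos: [0.567, -0.076, 0.1443]
eef_rot: [0.887, 0.429, 0.158, 0.07]
ft_force: [-0.1, 0.6, 0.1]
width: 0.0005
grip_force: 0.0
```

```bash
python3 - <<'E'
from h import *
F=lambda a,b,c:g["kb"]+a*g["u"]+b*g["v"]+c*g["n"]
need(F(-.045,-.0998,.024),90)
E
```

```text
t 9.8 pos [ 0.567  -0.076   0.1443] j [ 0.99  0.13 -0.95  1.98  0.11  0.74 -0.67] F [-0.1  0.6  0.1] w 0.0005
shift [-0.0123  0.0099  0.3806] rot [-8.000e-04 -1.000e-04  2.788e-01] shift after rot [-0.0006  0.0149  0.3806]
```

Call:
play_rows(claw=[1,1,1,1,1,1,1,1], delta_pos=[[0,0,0],[0,0,0],[0,0,0],[0,0,0],[0,0,0],[0,0,0],[0,0.015,0.1],[0,0,0.1]], delta_rot=[[0,0,0.0465],[0,0,0.0465],[0,0,0.0465],[0,0,0.0465],[0,0,0.0465],[0,0,0.0465],[0,0,0],[0,0,0]])

```text
time: 10.6
ee_pos: [0.5813, -0.0793, 0.1067]
eef_rot: [0.985, 0.015, 0.174, -0.002]
ft_force: [-0.5, -0.3, 0.8]
width: 0.0003
grip_force: 0.0
```

Call:
play_rows(claw=[1,1,1], delta_pos=[[0,0,0.1],[0,0,0.08],[0,0,0]], delta_rot=[[0,0,0],[0,0,0],[0,0,0]])

```text
time: 10.9
ee_pos: [0.592, -0.0778, 0.0707]
eef_rot: [0.985, 0.015, 0.172, -0.004]
ft_force: [-0.5, 0.9, 0.5]
width: 0.0005
grip_force: 0.0
```

```bash
python3 - <<'E'
from h import *
F=lambda a,b,c:g["kb"]+a*g["u"]+b*g["v"]+c*g["n"]
need(F(.0035,-.0998,.024),90)
E
```

```text
t 10.9 pos [ 0.592  -0.0778  0.0707] j [ 0.79  0.29 -0.78  1.99  0.3   0.62 -1.7 ] F [-0.5  0.9  0.5] w 0.0005
shift [ 0.2505  0.0037 -0.0088] rot [-0.0012  0.0012  0.0016] shift after rot [ 0.2505  0.0025 -0.0078]
```

Call:
play_rows(claw=[1,1,1,1,1,1,1], delta_pos=[[0.05,0.002,-0.008],[0.05,0,0],[0.04,0,0],[0.04,0,0],[0.03,0,0],[0.02,0,0],[0,0,0]], delta_rot=[[0,0,0],[0,0,0],[0,0,0],[0,0,0],[0,0,0],[0,0,0],[0,0,0]])

```text
time: 11.6
ee_pos: [0.6363, -0.0797, 0.0913]
eef_rot: [0.985, 0.014, 0.174, -0.002]
ft_force: [-0.6, -0.3, -1.1]
width: 0.0005
grip_force: 0.0
```

```bash
python3 - <<'E'
from h import *
F=lambda a,b,c:g["kb"]+a*g["u"]+b*g["v"]+c*g["n"]
need(F(.0035,-.0998,.024),90)
s=r.camera("scene");cv2.imwrite("pics/s2.png",cv2.resize(s["pixels"][200:310,195:345],None,fx=5,fy=5,interpolation=cv2.INTER_CUBIC)[...,::-1])
E
```

```text
t 11.6 pos [ 0.6363 -0.0797  0.0913] j [ 0.73  0.35 -0.76  1.87  0.34  0.68 -1.73] F [-0.6 -0.3 -1.1] w 0.0005
shift [ 0.0073 -0.0124  0.0133] rot [-0.0002 -0.0004  0.0008] shift after rot [ 0.0073 -0.0124  0.0133]
```

View pics/s2.png

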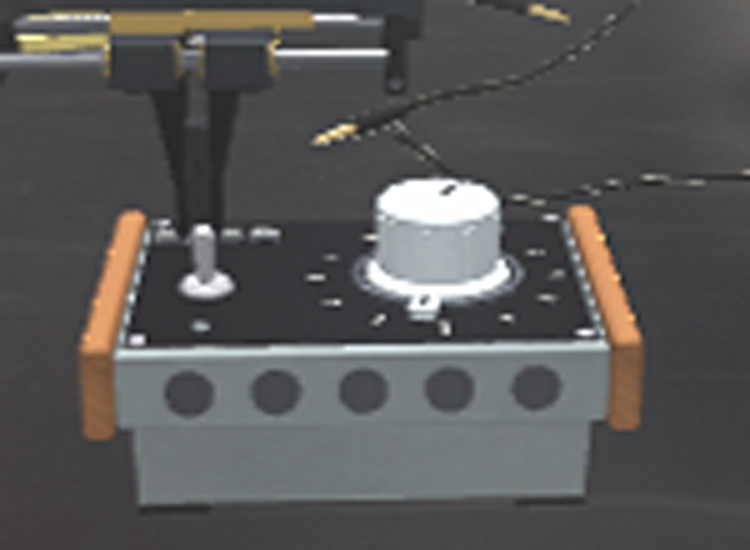

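The fingers stand behind the lever. Its tip is at crop (203,228) and it looks shorter than before, so it should be on. I'll check that against the predicted tip pixels.

```bash
python3 - <<'E'
from h import *
F=lambda a,b,c:g["kb"]+a*g["u"]+b*g["v"]+c*g["n"]
s=r.camera("scene")
for nm,a in(("off",-.0064),("mid",.009),("on",.0246)):print(nm,proj(s,F(a,-.0998,.034 if nm!="mid" else .038)))
print("seen",203.5/5-.5+195,230.5/5-.5+200)
need(F(-.03,-.0998,.024),90)
E
```

```text
off [236.71829755 240.34727198]
mid [236.22695593 241.07942996]
on [235.81020174 245.47007268]
seen 235.2 245.6
t 11.7 pos [ 0.6354 -0.0798  0.0907] j [ 0.73  0.35 -0.76  1.87  0.34  0.68 -1.73] F [-0.1 -0.  -0.2] w 0.0008
shift [-0.1548 -0.013   0.0119] rot [-0.0002  0.      0.0008] shift after rot [-0.1548 -0.0126  0.0118]
```

Call:
play_rows(claw=[1,1,0.5,0,0,0,0,0], delta_pos=[[-0.06,0,0],[-0.06,0,0],[0,0,-0.2],[0,0,-0.18],[0,0,0],[0,0,0],[0,0,0],[0,0,0]], delta_rot=[[0,0,0],[0,0,0],[0,0,0],[0,0,0],[0,0,-0.046],[0,0,-0.046],[0,0,-0.046],[0,0,-0.046]])

```text
time: 12.5
ee_pos: [0.5866, -0.0813, 0.1538]
eef_rot: [0.939, 0.296, 0.167, 0.048]
ft_force: [-0.9, -0.5, -0.6]
width: 0.0407
grip_force: 0.0
```

Call:
play_rows(claw=[0,0,0,0,0,0,0,0], delta_pos=[[0,0,0],[0,0,0],[0,0,0],[0,0,0],[0,0,0],[0,0,0],[0,0,0],[0,0,0]], delta_rot=[[0,0,-0.046],[0,0,-0.046],[0,0,-0.046],[0,0,-0.046],[0,0,-0.046],[0,0,-0.046],[0,0,-0.046],[0,0,-0.046]])

```text
time: 13.3
ee_pos: [0.5866, -0.0812, 0.1537]
eef_rot: [0.625, 0.761, 0.113, 0.131]
ft_force: [0.6, -0.7, -0.2]
width: 0.0862
grip_force: 0.0
```

```bash
python3 - <<'E'
from h import *
need(g["kb"]+.1*g["n"],-66)
E
```

```text
t 13.3 pos [ 0.5866 -0.0812  0.1537] j [ 1.13  0.23 -1.13  1.92  0.26  0.79  0.09] F [ 0.6 -0.7 -0.2] w 0.0862
shift [0.4851 0.2029 0.0115] rot [-1.000e-04 -1.000e-04 -3.119e-01] shift after rot [0.1017 0.5159 0.0115]
```

Call:
play_rows(claw=[0,0,0,0,0,0,0,0], delta_pos=[[0.162,0.068,0.004],[0.162,0.068,0.004],[0.162,0.068,0.004],[0,0,0],[0,0,0],[0,0,0],[0,0,0],[0,0,0]], delta_rot=[[0,0,0],[0,0,0],[0,0,0],[0,0,-0.045],[0,0,-0.045],[0,0,-0.045],[0,0,-0.045],[0,0,-0.045]])

```text
time: 14.1
ee_pos: [0.6076, 0.022, 0.1598]
eef_rot: [0.322, 0.931, 0.061, 0.162]
ft_force: [-0.3, 0.0, -0.1]
width: 0.0871
grip_force: 0.0
```

Call:
play_rows(claw=[0,0,0], delta_pos=[[0,0,0],[0,0,0],[0,0,0]], delta_rot=[[0,0,-0.045],[0,0,-0.04],[0,0,0]])

```text
time: 14.4
ee_pos: [0.6076, 0.0218, 0.1597]
eef_rot: [0.198, 0.965, 0.039, 0.169]
ft_force: [0.3, -1.1, 0.6]
width: 0.0871
grip_force: 0.0
```

```bash
python3 - <<'E'
from h import *
need(g["kb"]+.012*g["n"],-66)
E
```

```text
t 14.4 pos [0.6076 0.0218 0.1597] j [ 1.    0.35 -1.29  1.87  0.53  0.87  0.67] F [ 0.3 -1.1  0.6] w 0.0871
shift [ 0.0033 -0.0016  0.4391] rot [ 0.0001 -0.0003 -0.0033] shift after rot [ 0.0037 -0.0014  0.4391]
```

Call:
play_rows(claw=[0,0,0,0,0,0], delta_pos=[[0.0035,-0.0015,0.1],[0,0,0.1],[0,0,0.1],[0,0,0.1],[0,0,0.035],[0,0,0]], delta_rot=[[0,0,0],[0,0,0],[0,0,0],[0,0,0],[0,0,0],[0,0,0]])

```text
time: 15.0
ee_pos: [0.6364, 0.0231, 0.0772]
eef_rot: [0.199, 0.965, 0.04, 0.168]
ft_force: [-0.1, -0.3, 0.4]
width: 0.0868
grip_force: 0.0
```

Call:
play_rows(claw=[0.2,0.3,0.4,0.5,0.5,0.5], delta_pos=[[0,0,0],[0,0,0],[0,0,0],[0,0,0],[0,0,0],[0,0,0]], delta_rot=[[0,0,0],[0,0,0],[0,0,0],[0,0,0],[0,0,0],[0,0,0]], squeeze=8)

```text
time: 15.6
ee_pos: [0.6367, 0.0223, 0.078]
eef_rot: [0.199, 0.965, 0.039, 0.169]
ft_force: [-3.3, -2.9, 2.6]
width: 0.0518
grip_force: 8.0
```

```bash
python3 - <<'E'
from h import *
need(g["kb"]+.012*g["n"],-66)
E
```

```text
t 15.6 pos [0.6367 0.0223 0.078 ] j [ 0.79  0.5  -1.1   1.88  0.73  0.78  0.52] F [-3.3 -2.9  2.6] w 0.0518
shift [0.0017 0.0012 0.0055] rot [-0.0002 -0.0001 -0.0039] shift after rot [0.0017 0.0012 0.0055]
```

Call:
play_rows(claw=[0.5,0.5,0.5,0.5,0.5,0.5,0.5,0.5], delta_pos=[[0,0,0],[0,0,0],[0,0,0],[0,0,0],[0,0,0],[0,0,0],[0,0,0],[0,0,0]], delta_rot=[[0,0,0.045],[0,0,0.045],[0,0,0.045],[0,0,0.045],[0,0,0.045],[0,0,0.045],[0,0,0.045],[0,0,0.045]])

```text
time: 16.4
ee_pos: [0.6357, 0.0215, 0.0775]
eef_rot: [0.687, 0.706, 0.122, 0.121]
ft_force: [-9.8, -4.4, 7.8]
width: 0.0515
grip_force: 8.0
```

Call:
play_rows(claw=[0.5,0.5,0.5,0.5,0.5,0.5,0.5,0.5], delta_pos=[[0,0,0],[0,0,0],[0,0,0],[0,0,0],[0,0,0],[0,0,0],[0,0,0],[0,0,0]], delta_rot=[[0,0,0.045],[0,0,0.045],[0,0,0.045],[0,0,0.045],[0,0,0.045],[0,0,0.045],[0,0,0.045],[0,0,0.045]])

```text
time: 17.2
ee_pos: [0.635, 0.0223, 0.0769]
eef_rot: [0.958, 0.228, 0.168, 0.036]
ft_force: [-10.4, -1.8, 3.7]
width: 0.0519
grip_force: 8.0
```

Call:
play_rows(claw=[0.5,0.5,0.5,0.5], delta_pos=[[0,0,0],[0,0,0],[0,0,0],[0,0,0]], delta_rot=[[0,0,0.04],[0,0,0.04],[0,0,0.02],[0,0,0]])

```text
time: 17.6
ee_pos: [0.635, 0.0226, 0.0768]
eef_rot: [0.982, 0.077, 0.171, 0.009]
ft_force: [-8.9, -1.8, 3.9]
width: 0.0521
grip_force: 8.0
```

```bash
python3 - <<'E'
from h import *
need(g["kb"]+.012*g["n"],94)
wsnap("w3")
w=wload("w3.npz")
cv2.imwrite("pics/w3c.png",cv2.resize(w["px"][110:260,180:380],None,fx=4,fy=4,interpolation=cv2.INTER_CUBIC)[...,::-1])
E
```

```text
t 17.6 pos [0.635  0.0226 0.0768] j [ 0.41  0.32 -0.61  1.9   0.37  0.66 -1.82] F [-8.9 -1.8  3.9] w 0.0521
shift [0.0087 0.0015 0.003 ] rot [0.0001 0.0013 0.0643] shift after rot [ 0.0088 -0.0003  0.0031]
```

View pics/w3c.png

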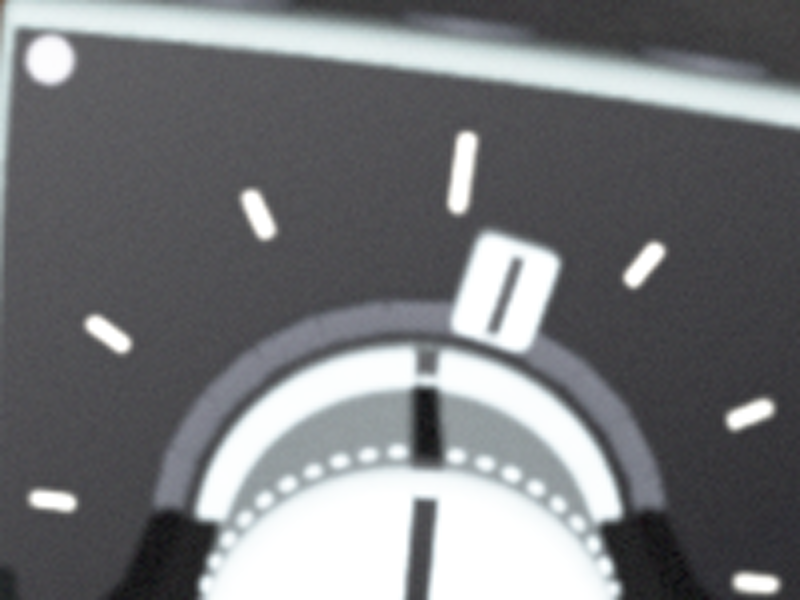

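The tab line runs crop (517,260) to (495,332) and the skirt index is at (427,360), so the index is just short of the tab. I'll compute the remaining angle.

```bash
python3 - <<'E'
from h import *
w=wload("w3.npz");n,u,v,kb=[g[k] for k in"nuv"]+[g["kb"]]
C=lambda x,y:((x+.5)/4-.5+180,(y+.5)/4-.5+110)
for nm,p,h in(("tabout",(517,260),.007),("tabin",(495,332),.007),("skirt top",(427,360),.007),("tick12 a",(467,135),0),("tick12 b",(457,210),0),("t1 a",(658,247),0),("t-1 a",(250,195),0)):print(nm,ang(wpl(w,C(*p),kb+h*n,n)))
E
```

```text
tabout (np.float64(10.1), np.float64(0.0437))
tabin (np.float64(10.7), np.float64(0.0335))
skirt top (np.float64(-4.7), np.float64(0.028))
tick12 a (np.float64(-0.8), np.float64(0.0578))
tick12 b (np.float64(-0.9), np.float64(0.0474))
t1 a (np.float64(30.9), np.float64(0.0538))
t-1 a (np.float64(-32.2), np.float64(0.0542))
```

Call:
play_rows(claw=[0.5,0.5,0.5,0.5,0.5,0.5], delta_pos=[[0,0,0],[0,0,0],[0,0,0],[0,0,0],[0,0,0],[0,0,0]], delta_rot=[[0,0,0.02],[0,0,0.02],[0,0,0.02],[0,0,0.018],[0,0,0],[0,0,0]])

```text
time: 18.25
ee_pos: [0.635, 0.0228, 0.0768]
eef_rot: [0.984, -0.042, 0.171, -0.012]
ft_force: [-9.3, -0.4, 3.4]
width: 0.0516
grip_force: 8.0
```

Call:
play_rows(claw=[0.3,0,0,0,0,0,0,0], delta_pos=[[0,0,0],[0,0,0],[0,0,0],[0,0,-0.1],[0,0,-0.15],[0,0,-0.15],[0,0,-0.05],[0,0,0]], delta_rot=[[0,0,0],[0,0,0],[0,0,0],[0,0,0],[0,0,0],[0,0,0],[0,0,0],[0,0,0]])

```text
time: 19.05
ee_pos: [0.6068, 0.022, 0.1641]
eef_rot: [0.984, -0.042, 0.175, -0.012]
ft_force: [-0.2, 0.0, 0.3]
width: 0.0866
grip_force: 0.0
```

```bash
python3 - <<'E'
from h import *
wsnap("w4");w=wload("w4.npz");need(g["kb"]+.1*g["n"],96)
q=(g["kb"]-w["p"])
cv2.imwrite("pics/w4c.png",cv2.resize(w["px"][60:260,170:430],None,fx=3,fy=3,interpolation=cv2.INTER_CUBIC)[...,::-1])
E
```

```text
t 19.1 pos [0.6063 0.0218 0.1625] j [ 0.46  0.14 -0.63  1.89  0.18  0.79 -1.91] F [-0.1 -0.3 -0.2] w 0.087
shift [-0.0028  0.0001  0.0146] rot [-0.     -0.0002 -0.0019] shift after rot [-0.0028  0.0001  0.0146]
```

View pics/w4c.png

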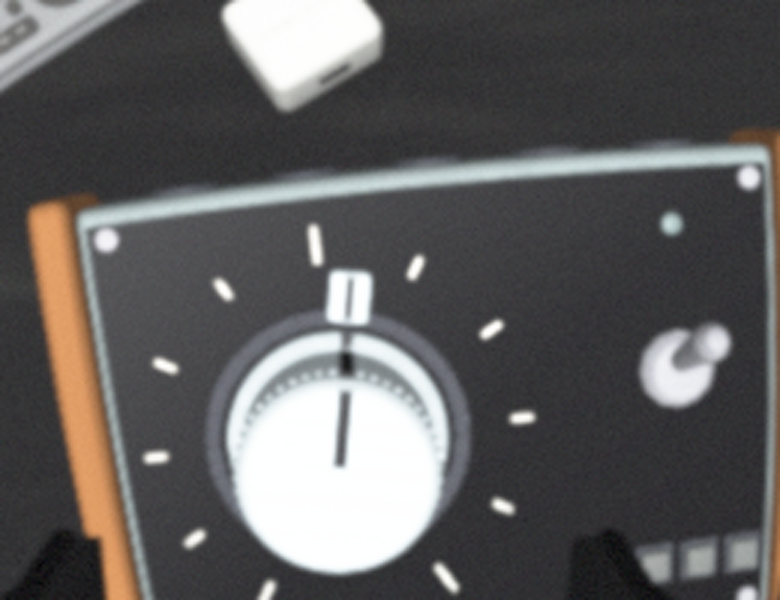

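The index line at crop (347,340) meets the tab line at (350,298). The switch leans away, tip near (713,342), and the gripper is clear.

```bash
python3 -c "
from bench import r
print(r.close_job())"
```

```text
the job is handed in; nothing more can be done
None
```

The job is handed in: I turned the knob down to its stop, flipped the switch on, then turned the knob up until its index line met the marker tab. The last picture showed the two aligned, the switch on and the gripper clear; no verdict came back.

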